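Dock the biscuit tin and draw off its tight lid

ROBOT

A 6-joint arm with a two-finger parallel gripper is mounted at the origin on the work surface. World frame = base frame: x ahead of the robot, y to its left, z up, the work surface at z = 0. Lengths are in m, angles in rad, forces in N, time in s.
With the tool pointing down it reaches from about 0.35 to 0.975 m from the base axis. Payload 7.1 kg.
Tool frame: the origin (TCP) lies midway between the tips of the shut fingers; the grasp point (between the pads) lies 19 mm behind it; z points along the fingers, y is the line along which they close (so a half turn about z gives the same grasp; the last joint's range is limited). The gripper opens to 88 mm and grips with 3 to 60 N. Pads are 20 mm wide; open, the fingers measure 115 mm over their backs; the gripper's body (75 mm by 178 mm) begins 61 mm behind the grasp point.
Start: joints at [1.148, 0.423, 1.63, -0, 1.089, -0.019], TCP at [0.246, 0.575, 0.223] pointing down, gripper open.
Joint ranges: [-3, 3], [-0.9, 2.11], [0.09, 2.58], [-1.31, 4.45], [0.11, 2.69], [-2.54, 2.54]. Speed limits (rad/s): [2.39, 2.39, 3.01, 3.14, 3.14, 3.14].

INTERFACE

Orientations are given as a unit quaternion [w, x, y, z].
In Python, from rig import manip, eyes gives the robot as it stands. The module is installed in compiled form; this text tells all that it offers.
- The arm moves only by the shell command python3 -m pendant 'ROWS'. ROWS is JSON, a list that holds one entry, the list of rows, each a list of 7 numbers: the turn, a rotation vector about the tool's x, y, z scaled (see below), then the shift along the tool's x, y, z scaled (see below), then the opening, from -1 (shut) to 1 (fully open). In form: [[[ax, ay, az, tx, ty, tz, claw], ...]]. A call has exactly 8 rows; each row shifts and turns the commanded pose from where the row before left it, along the tool's axes as they then stand; what a row does not reach is not made up. The controller multiplies each number of a shift by 0.15 m and each number of a turn by 60 degrees. A row lasts 1/8 s, in which the tool goes at most 62.5 mm and 10.7 degrees, less where a joint would pass 70% of its speed; a pose out of reach is approached as far as the arm can. A call with a number of a shift or a turn outside -1 to 1 is refused whole. A call with a gripper value outside its range is refused whole. The fingers move at their own pace and stop on an object; the grip force is fixed at half the most. Time passes only in rows, so rows that do not move let the fingers close, or fill a call up. It gives the time, the measured TCP pose, the force, the opening and the grip force at its end, in the units of the state.
- manip.get_state(): the state, without advancing time (a new reading comes with each control period).
- eyes.snapshot(name): name is "scene" or "top" or "wrist"; returns the picture (480x640x3 uint8, red, green, blue); there is no depth.
- eyes.calibration(name): a dict with "fx", "fy", "cx", "cy" (pixels), "pose" (4x4, takes a point from camera to world coordinates). Camera axes: x right, y up, looking along -z (the intrinsics and any distortion apply to the point x, -y, -z); pixel columns grow to the right and rows downward; lengths in m; the calibration is good to about 2 mm. The wrist camera is an equidistant fisheye: a pixel r from the principal point sees the ray r / f radians off the axis. A picture is of the moment at which its call begins: read the wrist's pose just before it. calibration takes no time and is no camera call; for the wrist camera it gives the pose at the moment of the call.
- manip.job_done(): hands the job in; it is judged then, once.
The state is a dict: "time": time; "joint_positions": joint angles; "joint_velocities": joint speeds; "joint_torque": joint torques, N m; "tcp_pos": TCP position; "orientation": TCP orientation; "wrist_force": force on the tool from outside, world axes, zero at the start; "moment": the same for the moment, N m; "grip_width": finger opening in m; "gripper_force": force on a finger pad.
Only numpy, scipy, OpenCV 4.12 (cv2) and the standard library are available. Lean on these libraries where they do the work, as an engineer would, in place of code of your own. Each camera call takes 0.05 s, during which the arm holds its last target. There are 200 camera calls.

TASK

Get the biscuit tin on the wooden serving board ready for the guests: slide it, upright and without lifting it, along the back rail, past the sprung catch and fully home in the steel holder, firmly but without ramming it. With its foot held down there, draw the deep, tight lid straight up off the tin, then set it down (do not drop it) mouth down on the round cork coaster, all of it on the cork, and let go. The tin must stay home in the holder, and the other things on the counter must be left where they are.

Things in the scene. Friction and masses are not known exactly. Their poses are not given: they have to be found in the camera images.
- board: Wooden serving board fixed to the counter, 125 x 310 mm. Origin on its underside, on the line the tin's centre follows, midway along its length. z up, +y along the rail towards the holder, +x towards the rail. Its top is at z = 14 mm and spans x -69 to +56, y -155 to +155 mm. At its +y end sits the steel holder, fixed. Keep the force between the tin and the board, rail or holder under 60 N.
- rail_face (a point): Point midway along the foot of the face of the wooden back rail, which runs the whole length of the board; the face looks to the board's -x, at x = +43.5 mm. The rail's top is 22 mm above the board's top. Same axes as the board, like all points below.
- seat (a point): Point on the board's top where the centre of the tin's underside is when the tin is fully home against the end stop: 105 mm from the board's middle along +y.
- stop (a point): Foot of the rigid end stop, on the centre line, 42 mm beyond the seat. The holder is a U of folded steel sheet, open towards -y, 9.5 mm high over the board's top. It takes the tin's foot plate with 1.5 mm of play each side: the rail is one side, a steel wall at x = -43.5 mm, which begins 30 mm before the seat with a 15 mm flared lead-in, is the other.
- lips_start (a point): Point on the centre line, 8 mm before the seat, 7 mm above the board's top: level with the underside of the lips (2.5 mm thick) that reach over the foot plate and hold it down. Side lips run from here to the stop and reach in to 35 mm from the centre line; one more runs along the stop. A tin that has stopped short, at the catch, is held at its leading edge only or not at all.
- catch_tip (a point): Tip of the sprung round steel catch (10 mm across) that stands out 6 mm from the near wall at foot plate height, 20 mm before the seat; it yields sideways. Getting the tin past it takes 6 to 15 N of push, more if the push wedges it against the rail, from about 38 to 18 mm before home; then the push falls off until the foot plate meets the rigid stop.
- tin: Base of the round steel biscuit tin, 0.3 to 0.55 kg full. Origin: centre of its underside, z up. Foot plate 84 mm diameter, 5 mm thick; above it a shoulder 66 mm diameter up to 22 mm; then a neck 60 mm diameter up to 76 mm, hidden in the lid, with sprung dimples 62 mm up that grip the lid. It starts upright on the board near the rail, 9 to 21 cm before the seat.
- lid: Deep steel lid of the tin: outside diameter 66 mm, 68 mm high, 0.09 kg, flat closed top, open mouth below. Origin: centre of its mouth, z up. Closed, its mouth rests on the tin's shoulder 22 mm above the tin's underside (closed tin 90 mm high). It sits tight: drawing it off takes 9 to 13 N, more than the tin weighs, over the first 40 mm; free after 54 mm. Stands a grip of 30 to 50 N.
- coaster: Round cork coaster lying fixed on the counter, 110 mm diameter, 5 mm thick. Origin: centre of its underside, z up.
- cup_saucer: Bystander: white cup on a saucer, 116 mm across, 62 mm high. Origin under the centre.
- sugar_tin: Bystander: slim steel sugar tin without a foot plate, 60 mm diameter, 100 mm high. Origin under the centre.
- milk_jug: Bystander: steel milk jug, 72 mm diameter with a handle along its +x, 78 mm high. Origin under the centre.
- teaspoon: Bystander: steel teaspoon, 140 mm, lying.
- tent_card: Bystander: blank black tent card, 75 mm wide, 57 mm high. Origin under the centre.
- stirrer_cup: Bystander: paper cup of wooden stirrers, 72 mm diameter, about 115 mm high. Origin under the centre.
Things that resemble listed ones, but are neither listed nor needed, are in the scene too. What is shaped like the tin but purple is not meant. Of the things that look like the coaster, take the one that is nearest to the robot's base at the start.

How it is judged:
By the outcome, as a careful person would: the job done as asked, in the order asked, and still so for the second after the job is handed in, with the robot touching nothing.
It also fails if it takes over 72 s, if anything falls off the work surface, if the arm or the gripper's body presses on something with over 40 N, if the wrist force passes 120 N, or if a joint passes its speed limit or range.

## Working session

There is one attempt and no reset: what is moved stays moved. The work goes in short steps, Python scripts to look and compute and a shell command to move; the robot and the scene stay as the last step left them, time stands still between calls to the robot, and variables do not carry over. Pictures are saved under pics/ and viewed, at most 10 in all, crops included, and the job is handed in when it is done.

```bash
mkdir -p pics
python3 - <<'E'
from rig import manip, eyes
import cv2
for n in ("top","scene"):
    im=eyes.snapshot(n); cv2.imwrite(f"pics/{n}0.png",im[:,:,::-1]); c=eyes.calibration(n); print(n,c)
s=manip.get_state(); print(s)
E
```

```text
top {'fx': 511.07016904183337, 'fy': 511.07016904183337, 'cx': 324.9687032290853, 'cy': 245.79321086715123, 'pose': array([[-0.00768446,  0.99706661, -0.07615202,  0.4079009 ],
       [-0.99996871, -0.00751921,  0.00245648,  0.07134162],
       [ 0.00187667,  0.07616852,  0.99709319,  1.2040545 ],
       [ 0.        ,  0.        ,  0.        ,  1.        ]])}
scene {'fx': 526.2786170381731, 'fy': 526.2786170381731, 'cx': 323.37657452825266, 'cy': 235.63958675433926, 'pose': array([[ 7.92784031e-01, -4.97158027e-01,  3.52600873e-01,
         9.49363555e-01],
       [ 6.09502650e-01,  6.46657642e-01, -4.58628841e-01,
        -4.88613624e-01],
       [-1.03924712e-06,  5.78504788e-01,  8.15678987e-01,
         1.04066960e+00],
       [ 0.00000000e+00,  0.00000000e+00,  0.00000000e+00,
         1.00000000e+00]])}
{'time': 0.1, 'joint_positions': array([ 1.14801191e+00,  4.23780062e-01,  1.63057846e+00, -2.08484239e-05,
        1.08858151e+00, -1.89636745e-02]), 'joint_velocities': array([ 6.17208338e-05, -7.01173365e-04, -2.18381623e-03, -9.43190676e-04,
       -2.69765561e-04,  1.19733771e-04]), 'joint_torque': array([-1.25850795e-03, -5.45612741e+01, -2.74324411e+01,  6.44805143e-02,
        1.87854673e-02, -4.81135737e-05]), 'tcp_pos': array([0.24534742, 0.57430691, 0.22198345]), 'orientation': array([-1.38586026e-04,  2.00536471e-01,  9.79686006e-01, -6.59347647e-04]), 'wrist_force': array([0.44210078, 0.27262809, 0.13331359]), 'moment': array([ 0.00913614,  0.08028832, -0.01435792]), 'gripper_force': 0.0, 'grip_width': 0.08798673994517713}
```

View pics/top0.png

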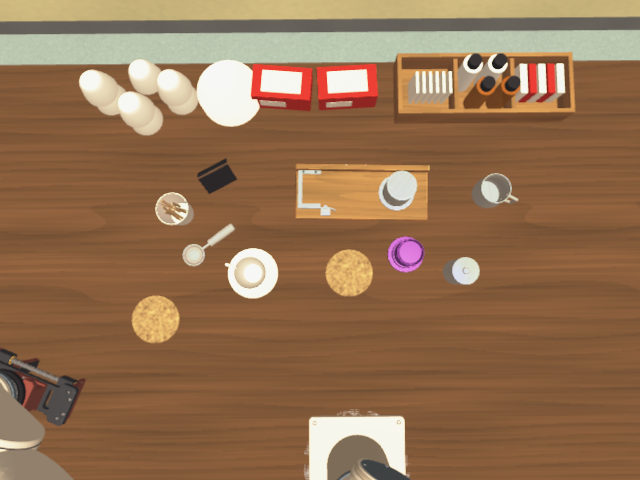

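View pics/scene0.png

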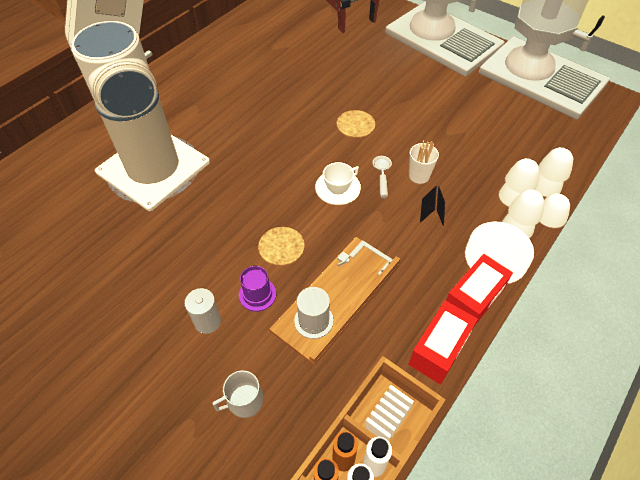

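The top view shows the open tin's board at about (296–428, 165–219) with the holder at its left (world +y) end. The tin is at about (400,187), the near coaster at (349,273), and the far coaster at (156,319). The purple decoy is at (406,254).

```bash
cat > h.py <<'E'
import numpy as np, cv2
from rig import manip, eyes
def ray(c,u,v,fish=False):
    x=(u-c["cx"])/c["fx"]; y=(v-c["cy"])/c["fy"]
    if fish:
        r=np.hypot(x,y); k=np.tan(r)/r if r>1e-9 else 1; 
        d=np.array([np.sin(r)*x/max(r,1e-9),-np.sin(r)*y/max(r,1e-9),-np.cos(r)])
    else: d=np.array([x,-y,-1.])
    P=np.array(c["pose"]); return P[:3,3],P[:3,:3]@d
def onz(c,u,v,z,fish=False):
    o,d=ray(c,u,v,fish); return o+d*(z-o[2])/d[2]
def rect(c,pts,z,fish=False): return np.array([onz(c,u,v,z,fish)[:2] for u,v in pts])
def circ(P):
    A=np.c_[2*P,np.ones(len(P))]; s=np.linalg.lstsq(A,(P**2).sum(1),rcond=None)[0]
    return s[:2],np.sqrt(s[2]+s[:2]@s[:2])
E
python3 - <<'E'
from h import *
for n,box in (("top",((330,240,375,300),(285,155,440,225))),("scene",((250,215,312,275),(260,230,410,365)))):
    im=cv2.imread(f"pics/{n}0.png"); c=eyes.calibration(n); hsv=cv2.cvtColor(im,cv2.COLOR_BGR2HSV)
    for nm,(x0,y0,x1,y1),z in (("coaster",box[0],.005),("board",box[1],.014)):
        m=(hsv[y0:y1,x0:x1,2]>(150))&(hsv[y0:y1,x0:x1,1]>60)
        m=cv2.morphologyEx(m.astype(np.uint8),cv2.MORPH_OPEN,np.ones((3,3)))
        k=max(cv2.findContours(m,0,1)[0],key=cv2.contourArea)[:,0]+[x0,y0]
        if nm=="coaster": print(n,nm,circ(rect(c,cv2.convexHull(k)[:,0],z)))
        else:
            P=rect(c,k,z).astype(np.float32); r=cv2.minAreaRect(P); print(n,nm,r,cv2.boxPoints(r).round(4).tolist())
    m=(hsv[:,:,1]<70)&(hsv[:,:,2]>90); x0,y0,x1,y1=box[1]
    q=np.zeros(m.shape,np.uint8); q[y0:y1,x0:x1]=m[y0:y1,x0:x1]; nn,l,st,ce=cv2.connectedComponentsWithStats(q)
    for s in st[1:]:
        if s[4]>30: print(s)
    g=im[y0:y1,x0:x1]; cv2.imwrite(f"pics/{n}c.png",cv2.resize(g,None,fx=4,fy=4,interpolation=cv2.INTER_CUBIC))
E
python3 - <<'E'
import cv2,numpy as np
a=cv2.imread('pics/topc.png');b=cv2.imread('pics/scenec.png');print(a.shape,b.shape)
E
```

```text
top coaster (array([0.4364329 , 0.01265339]), np.float64(0.055884447086936184))
top board ((0.6180151700973511, -0.017559722065925598), (0.31053584814071655, 0.115108922123909), 88.83401489257812) [[0.5572999715805054, -0.17159999907016754], [0.6723999977111816, -0.17399999499320984], [0.6786999702453613, 0.13650000095367432], [0.5636000037193298, 0.1387999951839447]]
[298 170  37  46 449]
[ 378  171   39   40 1172]
scene coaster (array([0.44978575, 0.01578819]), np.float64(0.07442100169997543))
scene board ((0.6208502054214478, -0.014789074659347534), (0.3242778778076172, 0.12418903410434723), 88.7775650024414) [[0.5552999973297119, -0.17560000717639923], [0.6794999837875366, -0.17820000648498535], [0.6863999962806702, 0.1459999978542328], [0.5622000098228455, 0.1485999971628189]]
[338 241  54  34 340]
[ 294  287   39   52 1560]
(280, 620, 3) (540, 600, 3)
```

View pics/topc.png

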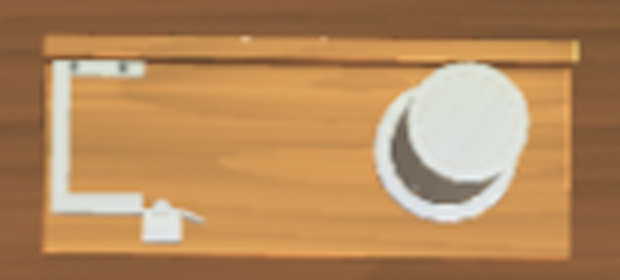

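View pics/scenec.png

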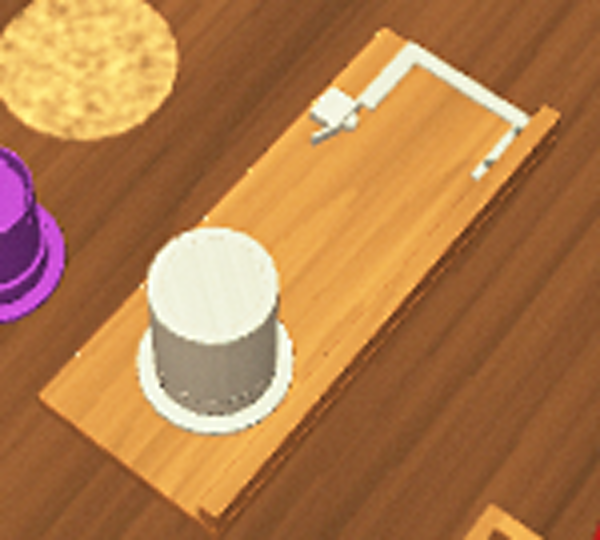

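The crops show the lid top centred at about (468,122) in the top crop and (213,285) in the scene crop. The foot plate centre is near (448,148) in the top crop, and the holder and catch are at the left (+y) end.

Run:
```python
from h import *
from scipy.spatial.transform import Rotation as R
t=eyes.calibration("top"); s=eyes.calibration("scene")
f=lambda u,v,x,y:((u+.5)/4-.5+x,(v+.5)/4-.5+y)
print("lid top",onz(t,*f(468,122,285,155),.104),"scene",onz(s,*f(213,285,260,230),.104))
print("foot top",onz(t,*f(448,148,285,155),.0185))
for nm,p in (("nearL",(43,252)),("nearR",(570,259))): print(nm,onz(t,*f(*p,285,155),.014))
print("scene near corners",onz(s,*f(38,397,260,230),.014),)
# holder: stop outer upper-left and lips inner
print("stop outer L edge",onz(t,*f(50,62,285,155),.0235),onz(t,*f(50,213,285,155),.0235))
# coaster in scene with tight mask
im=cv2.imread("pics/scene0.png"); h=cv2.cvtColor(im,cv2.COLOR_BGR2HSV)[210:280,245:318]
m=((h[...,2]>170)&(h[...,0]>14)).astype(np.uint8)
m=cv2.morphologyEx(m,cv2.MORPH_OPEN,np.ones((3,3)));k=max(cv2.findContours(m,0,1)[0],key=cv2.contourArea)[:,0]+[245,210]
print("coaster scene",circ(rect(s,cv2.convexHull(k)[:,0],.005)))
st=manip.get_state();q=st["orientation"]; M=R.from_quat([q[1],q[2],q[3],q[0]]).as_matrix(); print(M.round(4)); w=eyes.calibration("wrist"); print({k:v for k,v in w.items()})
```

```text
lid top [ 0.62324039 -0.09942494  0.104     ] scene [ 0.62553092 -0.10196101  0.104     ]
foot top [ 0.62463068 -0.10066884  0.0185    ]
nearL [0.5655573  0.13729489 0.014     ]
nearR [ 0.55912552 -0.17166763  0.014     ]
scene near corners [ 0.56219732 -0.17414259  0.014     ]
stop outer L edge [0.67635536 0.13230175 0.0235    ] [0.58714525 0.13261713 0.0235    ]
coaster scene (array([0.43794567, 0.01058597]), np.float64(0.05515522931204467))
[[-9.196e-01  3.929e-01 -5.000e-04]
 [ 3.929e-01  9.196e-01 -1.200e-03]
 [ 0.000e+00 -1.300e-03 -1.000e+00]]
{'fx': 371.64829954431775, 'fy': 371.64829954431775, 'cx': 318.9350579343507, 'cy': 239.59570236373872, 'pose': array([[ 0.3919681 , -0.89126113, -0.2280671 ,  0.18321316],
       [ 0.91997643,  0.37916723,  0.099376  ,  0.60122656],
       [-0.0020944 , -0.24876858,  0.96856069,  0.38300922],
       [ 0.        ,  0.        ,  0.        ,  1.        ]])}
```

```bash
python3 -m pendant '[[[0,0,-0.122,0,0,0,1],[0,0,-0.122,0,0,0,1],[0,0,-0.122,0,0,0,1],[0,0,0,-0.201,-0.342,0,1],[0,0,0,-0.201,-0.342,0,1],[0,0,0,-0.201,-0.342,0,1],[0,0,0,-0.201,-0.342,0,1],[0,0,0,-0.201,-0.342,0,1]]]'
python3 -m pendant '[[[0,0,0,-0.201,-0.342,0,1],[0,0,0,-0.201,-0.342,0,1],[0,0,0,-0.201,-0.342,0,1],[0,0,0,-0.201,-0.342,0,1],[0,0,0,-0.201,-0.342,0,1],[0,0,0,-0.201,-0.342,0,1],[0,0,0,-0.201,-0.342,0,1],[0,0,0,-0.201,-0.342,0,1]]]'
```

```text
time: 1.1
tcp_pos: [0.3915, 0.3134, 0.2225]
orientation: [-0.0, 0.01, 1.0, -0.0]
wrist_force: [1.1, -0.2, -0.1]
grip_width: 0.0879
gripper_force: 0.0
time: 2.1
tcp_pos: [0.6242, -0.1019, 0.2224]
orientation: [-0.0, 0.01, 1.0, 0.0]
wrist_force: [1.1, 0.3, -0.2]
grip_width: 0.0881
gripper_force: 0.0
```

Run:
```python
from h import *
s=manip.get_state(); print(s["time"],s["tcp_pos"],s["orientation"],s["wrist_force"],s["joint_positions"])
im=eyes.snapshot("wrist"); w=eyes.calibration("wrist"); np.save("w1.npy",w,allow_pickle=True); cv2.imwrite("pics/w1.png",im[:,:,::-1]); print(w)
```

```text
2.1 [ 0.62422039 -0.10194264  0.22235982] [-2.54948434e-04  1.03899755e-02  9.99945984e-01  1.09379949e-04] [ 1.06977052  0.31180927 -0.16155118] [-1.80761731e-01  4.34630187e-01  1.61232605e+00  1.45263317e-04
  1.09517603e+00 -1.73084428e+00]
{'fx': 371.64829954431775, 'fy': 371.64829954431775, 'cx': 318.9350579343507, 'cy': 239.59570236373872, 'pose': array([[ 0.02208201, -0.96761006, -0.25148193,  0.55937897],
       [ 0.99974901,  0.02042052,  0.00921484, -0.10553542],
       [-0.00378098, -0.25162229,  0.96781813,  0.38341547],
       [ 0.        ,  0.        ,  0.        ,  1.        ]])}
```

View pics/w1.png

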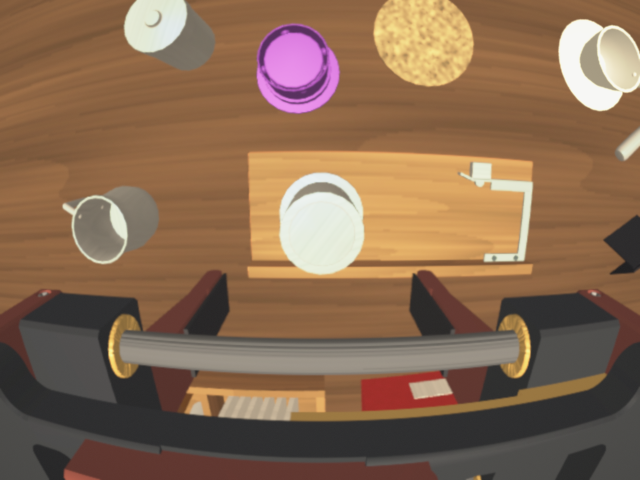

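The wrist view shows the lid top centred at about (322,232), the board near edge from (249,153) to (532,162), and the coaster at (424,38). The holder is at right, with its lip, stop and catch visible.

Run:
```python
from h import *
w=np.load("w1.npy",allow_pickle=True).item(); im=cv2.imread("pics/w1.png"); hsv=cv2.cvtColor(im,cv2.COLOR_BGR2HSV)
def big(m,x0,y0,x1,y1):
    q=np.zeros(m.shape,np.uint8); q[y0:y1,x0:x1]=m[y0:y1,x0:x1]; q=cv2.morphologyEx(q,cv2.MORPH_OPEN,np.ones((3,3)))
    return max(cv2.findContours(q,0,1)[0],key=cv2.contourArea)[:,0]
# lid top: lower boundary arc (v>232) of white blob
k=big((hsv[...,1]<70)&(hsv[...,2]>150),270,160,375,285)
low=k[k[:,1]>238]; print("lid",circ(rect(w,low,.104,True)))
up=k[k[:,1]<200]; print("foot",circ(rect(w,up,.019,True)))
k=big((hsv[...,0]>14)&(hsv[...,2]>150)&(hsv[...,1]>60),365,1,485,95); k=k[k[:,1]>5]; print("coaster",circ(rect(w,k,.005,True)))
m=(hsv[...,2]>165)&(hsv[...,1]>60)
pts=[]
for u in range(260,450,10):
    v=np.argmax(m[140:180,u])+140; pts.append(onz(w,u,v,.014,True)[:2])
pts=np.array(pts); p=np.polyfit(pts[:,1],pts[:,0],1); print("near edge x=",p, np.std(np.polyval(p,pts[:,1])-pts[:,0]))
for nm,u,v,z in (("corner -y",249,153,.014),("corner +y",532.5,162,.014),("stop outer near",533,182,.0235),("stop outer far",526,262,.0235),("side lip start far",485,258,.0235),("lip start inner near side",491,186,.0235),("rail foot L",250,261,.014),("rail top near edge L",249,267,.036),("rail top near edge R",530,266,.036)): print(nm,onz(w,u,v,z,True).round(4))
```

```text
lid (array([ 0.62729825, -0.10614349]), np.float64(0.03256520639212571))
foot (array([ 0.62764324, -0.1065195 ]), np.float64(0.04142708535851364))
coaster (array([0.44181201, 0.00569665]), np.float64(0.05507721600828018))
near edge x= [0.02436987 0.56709873] 0.00031689661325822057
corner -y [ 0.5647 -0.1768  0.014 ]
corner +y [0.5717 0.129  0.014 ]
stop outer near [0.5932 0.125  0.0235]
stop outer far [0.6842 0.126  0.0235]
side lip start far [0.6774 0.071  0.0235]
lip start inner near side [0.599  0.0717 0.0235]
rail foot L [ 0.6772 -0.1824  0.014 ]
rail top near edge L [ 0.6765 -0.1793  0.036 ]
rail top near edge R [0.6848 0.1242 0.036 ]
```

Run:
```python
from h import *
from scipy.spatial.transform import Rotation as R
for i in range(2):
    s=manip.get_state(); im=eyes.snapshot("wrist"); w=eyes.calibration("wrist"); q=s["orientation"]; M=R.from_quat([q[1],q[2],q[3],q[0]]).as_matrix()
    print(s["tcp_pos"], M.T@(w["pose"][:3,3]-s["tcp_pos"]), (M.T@w["pose"][:3,:3]).round(4).tolist())
hsv=cv2.cvtColor(im,cv2.COLOR_RGB2HSV)
q=np.zeros(hsv.shape[:2],np.uint8); b=((hsv[...,1]<70)&(hsv[...,2]>150)); q[160:285,270:375]=b[160:285,270:375]
k=max(cv2.findContours(q,0,1)[0],key=cv2.contourArea)[:,0]; low=k[k[:,1]>238]; print("lid",circ(rect(w,low,.104,True)))
g=im[260:360,160:480]; cv2.imwrite("pics/f.png",cv2.resize(g,None,fx=2.4,fy=2.4)[:,:,::-1])
```

```text
[ 0.62753206 -0.10776698  0.2226203 ] [ 0.06918786  0.00290102 -0.1607906 ] [[-0.0007, 0.969, 0.2469], [1.0, 0.0009, -0.0008], [-0.001, 0.2469, -0.969]]
[ 0.6257906  -0.10484379  0.22228022] [ 0.06895203  0.0022573  -0.16079395] [[0.0017, 0.9691, 0.2466], [1.0, -0.0015, -0.001], [-0.0006, 0.2466, -0.9691]]
lid (array([ 0.62164575, -0.09735937]), np.float64(0.03243777309367076))
```

View pics/f.png

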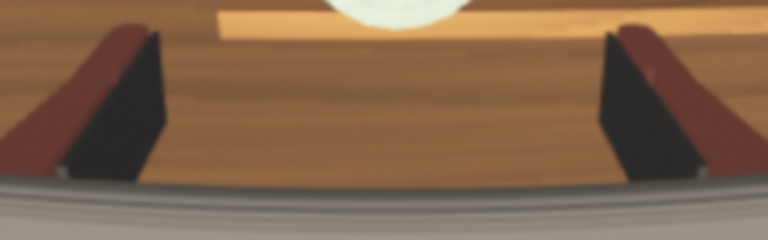

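Pose readings carry a few mm of noise. The camera is rigid on the tool, so I'll average its mount and work relative to the tool.

Run:
```python
from h import *
from scipy.spatial.transform import Rotation as R
T=[];O=[];A=[];W=[]
for i in range(10):
    s=manip.get_state(); im=eyes.snapshot("wrist"); w=eyes.calibration("wrist"); q=s["orientation"]; M=R.from_quat([q[1],q[2],q[3],q[0]])
    T.append(s["tcp_pos"]); W.append(w["pose"][:3,3]); O.append(M.inv().apply(w["pose"][:3,3]-s["tcp_pos"])); A.append((M.inv()*R.from_matrix(w["pose"][:3,:3])))
    Q=M if i==0 else Q
T=np.array(T);print(T.mean(0),T.std(0),np.array(W).mean(0),np.std(W,0)); o=np.mean(O,0); a=R.concatenate(A).mean(); print(o,np.std(O,0),a.as_matrix().round(4).tolist())
mnt=np.eye(4); mnt[:3,:3]=a.as_matrix(); mnt[:3,3]=o; np.save("mnt.npy",mnt)
tz=T[:,2].mean()
c=dict(w); c["pose"]=mnt
print("rot",M.as_rotvec())
im=cv2.cvtColor(im,cv2.COLOR_RGB2BGR); cv2.imwrite("pics/w2.png",im); hsv=cv2.cvtColor(im,cv2.COLOR_BGR2HSV)
def big(m,x0,y0,x1,y1):
    q=np.zeros(m.shape,np.uint8); q[y0:y1,x0:x1]=m[y0:y1,x0:x1]; q=cv2.morphologyEx(q,cv2.MORPH_OPEN,np.ones((3,3)))
    return max(cv2.findContours(q,0,1)[0],key=cv2.contourArea)[:,0]
k=big((hsv[...,1]<70)&(hsv[...,2]>150),270,160,375,285)
Z=lambda z: tz-z   # tool z is down
print("lid",circ(rect(c,k[k[:,1]>238],Z(.104),True))); print("foot",circ(rect(c,k[k[:,1]<200],Z(.019),True)))
k=big((hsv[...,0]>14)&(hsv[...,2]>150)&(hsv[...,1]>60),365,1,485,95); print("coaster",circ(rect(c,k[k[:,1]>5],Z(.005),True)))
m=(hsv[...,2]>165)&(hsv[...,1]>60); P=[]
for u in range(260,450,10): P.append(onz(c,u,np.argmax(m[140:180,u])+140,Z(.014),True)[:2])
P=np.array(P); print("near edge x=a*y+b",np.polyfit(P[:,1],P[:,0],1))
for nm,u,v,z in (("corner -y",249,153,.014),("corner +y",532.5,162,.014),("stop outer near",533,182,.0235),("stop outer far",526,262,.0235),("lip start far",485,258,.0235),("lip start near",491,186,.0235),("rail top L",249,267,.036),("rail top R",530,266,.036)): print(nm,onz(c,u,v,Z(z),True).round(4))
```

```text
[ 0.6232787  -0.0995518   0.22241404] [0.00040491 0.00114913 0.00041115] [ 0.55568686 -0.09778331  0.38358967] [0.00019352 0.00056385 0.00035014]
[ 0.06773453  0.0004375  -0.16112522] [2.84707676e-04 5.08229895e-04 8.33405023e-05] [[0.0015, 0.9686, 0.2486], [1.0, -0.0016, 0.0003], [0.0007, 0.2486, -0.9686]]
rot [ 3.01799439e-02  3.14126109e+00 -5.63631251e-05]
lid (array([ 0.00014679, -0.00040104]), np.float64(0.032408671827814435))
foot (array([ 0.0004616 , -0.00049361]), np.float64(0.04112951312899927))
coaster (array([0.18849527, 0.10776801]), np.float64(0.055201124769416916))
near edge x=a*y+b [0.00203832 0.06301454]
corner -y [ 0.0619 -0.0696  0.2084]
corner +y [0.0621 0.2369 0.2084]
stop outer near [0.0404 0.2333 0.1989]
stop outer far [-0.0506  0.2362  0.1989]
lip start far [-0.0451  0.181   0.1989]
lip start near [0.0334 0.1799 0.1989]
rail top L [-0.0498 -0.0694  0.1864]
rail top R [-0.0513  0.2344  0.1864]
```

```bash
python3 -m pendant '[[[0,0,0,0,-0.003,0.15,1],[0,0,0,0,0,0.23,1],[0,0,0,0,0,0.25,1],[0,0,0,0,0,0.23,1],[0,0,0,0,0,0.16,1],[0,0,0,0,0,0.08,1],[0,0,0,0,0,0.03,1],[0,0,0,0,0,0,1]]]'
python3 -m pendant '[[[0,0,0,0,0,0,1],[0,0,0,0,0,0,1],[0,0,0,0,0,0,0.6],[0,0,0,0,0,0,0.4],[0,0,0,0,0,0,0.3],[0,0,0,0,0,0,-1],[0,0,0,0,0,0,-1],[0,0,0,0,0,0,-1]]]'
```

```text
time: 3.75
tcp_pos: [0.6242, -0.1005, 0.0537]
orientation: [0.0, 0.01, 1.0, -0.0]
wrist_force: [0.3, -0.4, 0.5]
grip_width: 0.088
gripper_force: 0.0
time: 4.75
tcp_pos: [0.6237, -0.1004, 0.0533]
orientation: [0.0, 0.01, 1.0, 0.0]
wrist_force: [0.0, 2.2, 2.3]
grip_width: 0.0675
gripper_force: 30.0
```

```bash
python3 -m pendant '[[[0,0,0,-0.005,0.03,0,-1],[0,0,0,-0.007,0.07,0,-1],[0,0,0,-0.008,0.1,0,-1],[0,0,0,-0.007,0.11,0,-1],[0,0,0,0,0.11,0,-1],[0,0,0,0,0.1,0,-1],[0,0,0,0,0.06,0,-1],[0,0,0,0,0.02,0,-1]]]'
python3 -m pendant '[[[0,0,0,0,0,0,-1],[0,0,0,0,0,0,-1],[0,0,0,-0.007,0,0,-1],[0,0,0,0,0,0,-1],[0,0,0,-0.007,0,0,-1],[0,0,0,0,0,0,-1],[0,0,0,0,0,0,-1],[0,0,0,0,0,0,-1]]]'
```

```text
time: 5.75
tcp_pos: [0.6298, -0.0104, 0.0533]
orientation: [0.0, 0.01, 1.0, -0.0]
wrist_force: [-0.5, -5.4, 3.5]
grip_width: 0.0673
gripper_force: 30.0
time: 6.75
tcp_pos: [0.6299, -0.0103, 0.0533]
orientation: [-0.002, 0.01, 1.0, 0.0]
wrist_force: [-5.9, 0.8, 10.5]
grip_width: 0.067
gripper_force: 30.0
```

```bash
python3 -m pendant '[[[0,0,0,0.007,0,0,-1],[0,0,0,0,0,0,-1],[0,0,0,0.007,0,0,-1],[0,0,0,0,0,0,-1],[0,0,0,0,0,0,-1],[0,0,0,0,0,0,-1],[0,0,0,0,0,0,-1],[0,0,0,0,0,0,-1]]]'
python3 - <<'E'
from h import *
s=manip.get_state(); im=eyes.snapshot("wrist"); cv2.imwrite("pics/w3.png",im[:,:,::-1]); print(s["tcp_pos"],s["wrist_force"],s["moment"],s["orientation"])
E
```

```text
time: 7.75
tcp_pos: [0.6297, -0.0104, 0.0533]
orientation: [0.0, 0.01, 1.0, 0.0]
wrist_force: [0.1, 4.5, 5.8]
grip_width: 0.0673
gripper_force: 30.0
[ 0.62972733 -0.01035204  0.0532718 ] [0.07249215 4.45421958 5.75224123] [0.80939153 0.0029312  0.06188459] [9.76243201e-05 1.03351856e-02 9.99946570e-01 1.80021449e-04]
```

View pics/w3.png

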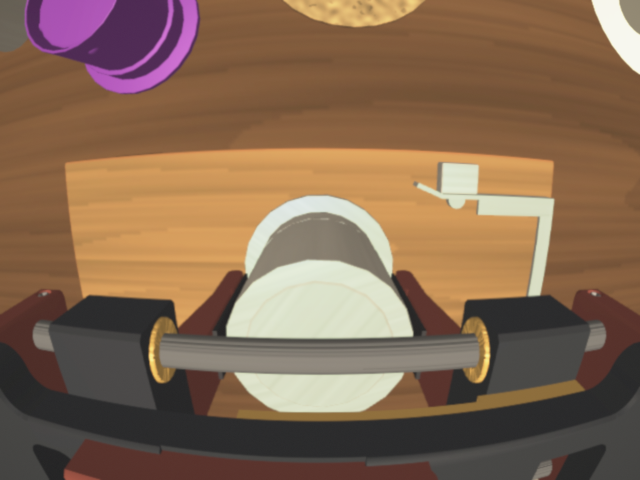

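The wrist view shows the gripped tin, its foot plate's near rim at (319,196), the board near edge at about v=150, the catch tip at (457,204), the near lip start at (478,206) and the stop at the right.

Run:
```python
from h import *
c=eyes.calibration("wrist"); c["pose"]=np.load("mnt.npy"); tz=.0533; Z=lambda z: tz-z
im=cv2.imread("pics/w3.png"); hsv=cv2.cvtColor(im,cv2.COLOR_BGR2HSV)
m=((hsv[...,1]<70)&(hsv[...,2]>120)).astype(np.uint8); q=np.zeros_like(m); q[185:270,235:405]=m[185:270,235:405]
k=max(cv2.findContours(q,0,1)[0],key=cv2.contourArea)[:,0]; k=k[(k[:,1]<235)]
# outer arc only: first white per column
arc=np.array([[u,185+np.argmax(m[185:270,u])] for u in range(262,378,4)])
print("foot",circ(rect(c,arc,Z(.019),True)))
b=(hsv[...,2]>165)&(hsv[...,1]>60); P=[]
for u in range(100,430,15): P.append(onz(c,u,np.argmax(b[135:190,u])+135,Z(.014),True)[:2])
P=np.array(P); print("near edge",np.polyfit(P[:,1],P[:,0],1))
for nm,u,v,z in (("corner -y",66,163,.014),("corner +y",553,161,.014),("catch tip",457,209,.0165),("lip near start outer",478,197,.0235),("lip near start inner",478,215,.0235),("lip near end inner",538,217,.0235),("stop outer",553,199,.0235),("stop outer2",543,295,.0235),("stop inner2",529,295,.0235)): print(nm,onz(c,u,v,Z(z),True).round(4))
```

```text
foot (array([7.71861438e-04, 2.27585223e-05]), np.float64(0.04114890236428041))
near edge [0.00091634 0.06689521]
corner -y [ 0.0662 -0.1601  0.0393]
corner +y [0.0666 0.1446 0.0393]
catch tip [0.0349 0.0784 0.0368]
lip near start outer [0.0431 0.0879 0.0298]
lip near start inner [0.033  0.0888 0.0298]
lip near end inner [0.0328 0.13   0.0298]
stop outer [0.044  0.1401 0.0298]
stop outer2 [-0.0176  0.1436  0.0298]
stop inner2 [-0.0169  0.1322  0.0298]
```

```bash
python3 -m pendant '[[[0,0,0,0,0.01,-0.005,-1],[0,0,0,-0.004,0.03,0,-1],[0,0,0,-0.005,0.05,0,-1],[0,0,0,-0.005,0.07,0,-1],[0,0,0,0,0.07,0,-1],[0,0,0,0,0.05,0,-1],[0,0,0,0,0.02,0,-1],[0,0,0,0,0,0,-1]]]'
python3 - <<'E'
from h import *
for i in range(5):
    s=manip.get_state(); im=eyes.snapshot("wrist"); print(s["tcp_pos"].round(4),s["wrist_force"].round(1),s["moment"].round(2))
cv2.imwrite("pics/w4.png",im[:,:,::-1])
c=eyes.calibration("wrist"); c["pose"]=np.load("mnt.npy"); tz=s["tcp_pos"][2]; Z=lambda z: tz-z
hsv=cv2.cvtColor(im,cv2.COLOR_RGB2HSV); m=(hsv[...,1]<70)&(hsv[...,2]>120)
arc=np.array([[u,185+np.argmax(m[185:270,u])] for u in range(300,340,4)]); p=rect(c,arc,Z(.019),True); print("foot near rim x",p[:,0].max(), "fit",circ(p))
b=(hsv[...,2]>165)&(hsv[...,1]>60); P=[]
for u in range(50,340,15): P.append(onz(c,u,np.argmax(b[135:190,u])+135,Z(.014),True)[:2])
P=np.array(P); print("near edge",np.polyfit(P[:,1],P[:,0],1))
E
```

```text
time: 8.8
tcp_pos: [0.6324, 0.0347, 0.0537]
orientation: [-0.0, 0.01, 1.0, 0.0]
wrist_force: [0.1, 0.0, -5.9]
grip_width: 0.0674
gripper_force: 30.0
[0.6324 0.0347 0.0537] [ 0.1  0.  -5.9] [ 0.01  0.03 -0.05]
[0.6325 0.0344 0.0538] [ 0.2 -0.2 -4.9] [ 0.04  0.01 -0.02]
[0.6325 0.0342 0.0538] [ 0.3 -0.3 -5.3] [-0.02 -0.01 -0.  ]
[0.6326 0.0341 0.0539] [ 0.3 -0.1 -5.3] [ 0.06  0.03 -0.03]
[0.6326 0.034  0.0539] [ 1.1 -1.  -5.6] [ 0.06 -0.01 -0.  ]
foot near rim x 0.041869946495429515 fit (array([ 0.00401882, -0.0001148 ]), np.float64(0.03801908843989997))
near edge [0.00197975 0.06889716]
```

```bash
python3 -m pendant '[[[0,0,0,0,0.01,0.0025,-1],[0,0,0,0,0.03,0,-1],[0,0,0,0,0.03,0,-1],[0,0,0,0,0.03,0,-1],[0,0,0,0,0.03,0,-1],[0,0,0,0,0.02,0,-1],[0,0,0,0,0.01,0,-1],[0,0,0,0,0,0,-1]]]'
```

```text
time: 10.05
tcp_pos: [0.6337, 0.0585, 0.0539]
orientation: [0.001, 0.01, 1.0, 0.0]
wrist_force: [2.3, -1.6, -1.9]
grip_width: 0.0674
gripper_force: 30.0
```

```bash
python3 -m pendant '[[[0,0,0,0,0.015,0,-1],[0,0,0,0,0.015,0,-1],[0,0,0,0,0.015,0,-1],[0,0,0,0,0.015,0,-1],[0,0,0,0,0.01,0,-1],[0,0,0,0,0.005,0,-1],[0,0,0,0,0,0,-1],[0,0,0,0,0,0,-1]]]'
```

```text
time: 11.05
tcp_pos: [0.6337, 0.0696, 0.0538]
orientation: [0.0, 0.01, 1.0, 0.0]
wrist_force: [3.7, -4.0, -0.8]
grip_width: 0.0672
gripper_force: 30.0
```

```bash
python3 -m pendant '[[[0,0,0,0,0.012,0,-1],[0,0,0,0,0.018,0,-1],[0,0,0,0,0.018,0,-1],[0,0,0,0,0.018,0,-1],[0,0,0,0,0.012,0,-1],[0,0,0,0,0.008,0,-1],[0,0,0,0,0,0,-1],[0,0,0,0,0,0,-1]]]'
```

```text
time: 12.05
tcp_pos: [0.6337, 0.0826, 0.0537]
orientation: [0.0, 0.01, 1.0, 0.0]
wrist_force: [1.6, -3.2, 0.9]
grip_width: 0.0674
gripper_force: 30.0
```

```bash
python3 -m pendant '[[[0,0,0,0,0.007,0,-1],[0,0,0,0,0.007,0,-1],[0,0,0,0,0.007,0,-1],[0,0,0,0,0,0,-1],[0,0,0,0,0,0,-1],[0,0,0,0,0,0,-1],[0,0,0,0,0,0,-1],[0,0,0,0,0,0,-1]]]'
```

```text
time: 13.05
tcp_pos: [0.6337, 0.0855, 0.0536]
orientation: [-0.0, 0.01, 1.0, -0.0]
wrist_force: [1.9, -5.2, 2.5]
grip_width: 0.0672
gripper_force: 30.0
```

```bash
python3 -m pendant '[[[0,0,0,0,0.007,-0.001,-1],[0,0,0,0,0,0,-1],[0,0,0,0,0.007,0,-1],[0,0,0,0,0,0,-1],[0,0,0,0,0,0,-1],[0,0,0,0,0,0,-1],[0,0,0,0,0,0,-1],[0,0,0,0,0,0,-1]]]'
```

```text
time: 14.05
tcp_pos: [0.6333, 0.0874, 0.0536]
orientation: [-0.0, 0.01, 1.0, -0.0]
wrist_force: [1.3, -6.1, 1.1]
grip_width: 0.0672
gripper_force: 30.0
```

```bash
python3 -m pendant '[[[0,0,0,0,0.007,0,-1],[0,0,0,0,0,0,-1],[0,0,0,0,0.007,0,-1],[0,0,0,0,0,0,-1],[0,0,0,0,0,0,-1],[0,0,0,0,0,0,-1],[0,0,0,0,0,0,-1],[0,0,0,0,0,0,-1]]]'
```

```text
time: 15.05
tcp_pos: [0.6333, 0.088, 0.0537]
orientation: [-0.001, 0.01, 1.0, -0.001]
wrist_force: [0.9, -12.3, 3.5]
grip_width: 0.0676
gripper_force: 30.0
```

```bash
python3 -m pendant '[[[0,0,0,0,0.007,0,-1],[0,0,0,0,0,0,-1],[0,0,0,0,0.006,0,-1],[0,0,0,0,0,0,-1],[0,0,0,0,0,0,-1],[0,0,0,0,0,0,-1],[0,0,0,0,0,0,-1],[0,0,0,0,0,0,-1]]]'
python3 - <<'E'
from h import *
im=eyes.snapshot("wrist"); s=manip.get_state(); cv2.imwrite("pics/w5.png",im[:,:,::-1]); print(s["tcp_pos"],s["wrist_force"],s["moment"])
E
```

```text
time: 16.05
tcp_pos: [0.6334, 0.0883, 0.0539]
orientation: [-0.001, 0.01, 1.0, -0.002]
wrist_force: [0.6, -20.2, 6.3]
grip_width: 0.0676
gripper_force: 30.0
[0.63339069 0.08831472 0.05392782] [  0.36443717 -20.06836747   5.90096987] [-3.96646699 -0.04748955  0.06732402]
```

View pics/w5.png

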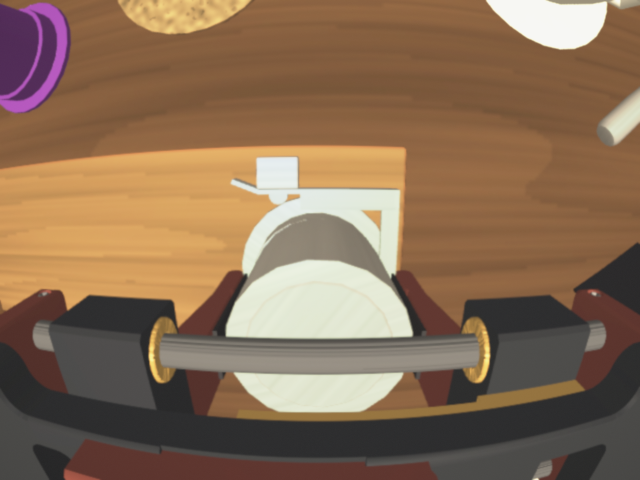

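The tin is home: the foot plate is under the lips past lip start (300,190), the catch tip at (278,198) is behind the plate's widest point, and it held with 20 N and no advance. I'll relax the push and then draw the lid.

```bash
python3 -m pendant '[[[0,0,0,0,-0.005,0,-1],[0,0,0,0,-0.005,0,-1],[0,0,0,0,-0.005,0,-1],[0,0,0,0,0,0,-1],[0,0,0,0,0,-0.005,-1],[0,0,0,0,0,-0.01,-1],[0,0,0,0,0,-0.015,-1],[0,0,0,0,0,-0.015,-1]]]'
```

```text
time: 17.1
tcp_pos: [0.6324, 0.0888, 0.0585]
orientation: [-0.001, 0.01, 1.0, -0.001]
wrist_force: [4.3, -6.1, -11.9]
grip_width: 0.0674
gripper_force: 30.0
```

```bash
python3 -m pendant '[[[0,0,0,0,0,-0.02,-1],[0,0,0,0,0,-0.03,-1],[0,0,0,0,0,-0.03,-1],[0,0,0,0,0,-0.03,-1],[0,0,0,0,0,-0.03,-1],[0,0,0,0,0,-0.03,-1],[0,0,0,0,0,-0.03,-1],[0,0,0,0,0,-0.03,-1]]]'
```

```text
time: 18.1
tcp_pos: [0.633, 0.0895, 0.0948]
orientation: [-0.001, 0.01, 1.0, -0.0]
wrist_force: [0.2, -3.0, -1.7]
grip_width: 0.0672
gripper_force: 30.0
```

```bash
python3 -m pendant '[[[0,0,0,0,0,-0.03,-1],[0,0,0,0,0,-0.04,-1],[0,0,0,0,0,-0.06,-1],[0,0,0,0,0,-0.1,-1],[0,0,0,0,0,-0.12,-1],[0,0,0,0,0,-0.1,-1],[0,0,0,0,0,-0.05,-1],[0,0,0,0,0,-0.02,-1]]]'
python3 - <<'E'
from h import *
for i in range(6):
    s=manip.get_state(); im=eyes.snapshot("wrist"); print(s["tcp_pos"].round(4),s["wrist_force"].round(1),s["orientation"].round(4),s["grip_width"].round(4))
cv2.imwrite("pics/w6.png",im[:,:,::-1])
E
```

```text
time: 19.1
tcp_pos: [0.6339, 0.0895, 0.1736]
orientation: [0.0, 0.01, 1.0, 0.0]
wrist_force: [-0.4, -0.1, -0.7]
grip_width: 0.0674
gripper_force: 30.0Traceback (most recent call last):
  File "<stdin>", line 3, in <module>
AttributeError: 'float' object has no attribute 'round'
```

```bash
python3 -m pendant '[[[0,0,0,0.065,-0.027,0,-1],[0,0,0,0.156,-0.065,0,-1],[0,0,0,0.235,-0.098,0,-1],[0,0,0,0.26,-0.109,0,-1],[0,0,0,0.235,-0.098,0,-1],[0,0,0,0.182,-0.076,0,-1],[0,0,0,0.117,-0.049,0,-1],[0,0,0,0.053,-0.021,0,-1]]]'
python3 - <<'E'
from h import *
for i in range(8):
    s=manip.get_state(); im=eyes.snapshot("wrist")
    if i>4: print(s["tcp_pos"].round(4),s["wrist_force"].round(1),s["orientation"].round(4),round(s["grip_width"],4))
cv2.imwrite("pics/w6.png",im[:,:,::-1])
c=eyes.calibration("wrist"); c["pose"]=np.load("mnt.npy"); tz=s["tcp_pos"][2]; Z=lambda z: tz-z
hsv=cv2.cvtColor(im,cv2.COLOR_RGB2HSV)
m=((hsv[...,0]>14)&(hsv[...,0]<30)&(hsv[...,2]>165)&(hsv[...,1]>60)).astype(np.uint8); q=np.zeros_like(m); q[100:300,180:460]=m[100:300,180:460]
q=cv2.morphologyEx(q,cv2.MORPH_OPEN,np.ones((3,3))); k=max(cv2.findContours(q,0,1)[0],key=cv2.contourArea)[:,0]
h=cv2.convexHull(k)[:,0]; print(h.min(0),h.max(0)); top=h[h[:,1]<h[:,1].min()+35]; print("coaster tool frame",circ(rect(c,top,Z(.005),True)))
E
```

```text
time: 20.15
tcp_pos: [0.4358, 0.0118, 0.1729]
orientation: [-0.0, 0.01, 1.0, 0.0]
wrist_force: [0.4, -0.5, -0.8]
grip_width: 0.0672
gripper_force: 30.0
[0.4377 0.0123 0.1731] [-0.4  0.  -1.3] [5.000e-04 1.020e-02 9.999e-01 0.000e+00] 0.0672
[0.4376 0.0123 0.173 ] [-0.  -0.5 -0.5] [4.000e-04 1.010e-02 9.999e-01 0.000e+00] 0.0675
[0.4375 0.0123 0.173 ] [-0.2  1.1 -1.1] [2.000e-04 1.010e-02 9.999e-01 0.000e+00] 0.0669
[259 161] [380 245]
coaster tool frame (array([0.00033335, 0.0006715 ]), np.float64(0.05559285939853473))
```

View pics/w6.png

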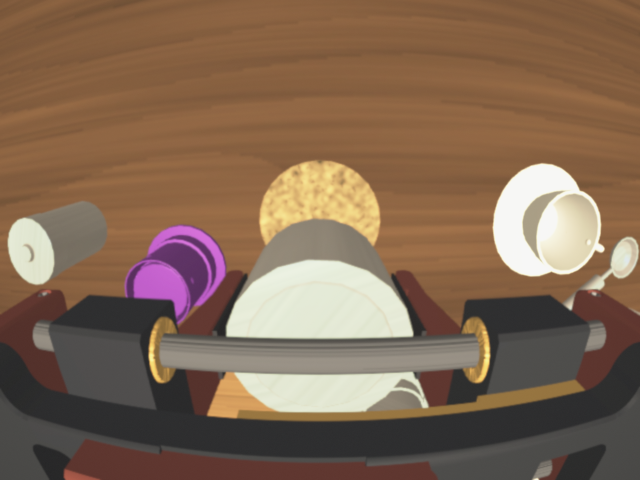

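The view shows the lid held over the coaster centred at (320,220), with the saucer and purple tin well to the sides. The offset is under 1 mm, so I'll lower it.

```bash
python3 -m pendant '[[[0,0,0,0,0,0.05,-1],[0,0,0,0,0.004,0.12,-1],[0,0,0,0.002,0,0.18,-1],[0,0,0,0,0,0.2,-1],[0,0,0,0,0,0.17,-1],[0,0,0,0,0,0.12,-1],[0,0,0,0,0,0.05,-1],[0,0,0,0,0,0.02,-1]]]'
python3 -m pendant '[[[0,0,0,0,0,0.01,-1],[0,0,0,0,0,0.01,-1],[0,0,0,0,0,0.01,-1],[0,0,0,0,0,0.01,-1],[0,0,0,0,0,0.01,-1],[0,0,0,0,0,0,-1],[0,0,0,0,0,0,-1],[0,0,0,0,0,0,-1]]]'
```

```text
time: 21.55
tcp_pos: [0.4363, 0.0127, 0.0361]
orientation: [-0.0, 0.01, 1.0, -0.0]
wrist_force: [0.0, 0.6, 0.1]
grip_width: 0.0674
gripper_force: 30.0
time: 22.55
tcp_pos: [0.4364, 0.0127, 0.029]
orientation: [0.0, 0.01, 1.0, -0.0]
wrist_force: [0.4, -0.5, -1.4]
grip_width: 0.0674
gripper_force: 30.0
```

```bash
python3 -m pendant '[[[0,0,0,0,0,0.01,-1],[0,0,0,0,0,0.01,-1],[0,0,0,0,0,0.008,-1],[0,0,0,0,0,0.005,-1],[0,0,0,0,0,0,-1],[0,0,0,0,0,0,-1],[0,0,0,0,0,0,-1],[0,0,0,0,0,0,-1]]]'
```

```text
time: 23.55
tcp_pos: [0.4364, 0.0127, 0.024]
orientation: [0.0, 0.01, 1.0, -0.0]
wrist_force: [0.1, 0.9, -1.3]
grip_width: 0.0673
gripper_force: 30.0
```

```bash
python3 -m pendant '[[[0,0,0,0,0,0.005,-1],[0,0,0,0,0,0,-1],[0,0,0,0,0,0.003,-1],[0,0,0,0,0,0,-1],[0,0,0,0,0,0,-1],[0,0,0,0,0,0,-1],[0,0,0,0,0,0,-1],[0,0,0,0,0,0,-1]]]'
```

```text
time: 24.55
tcp_pos: [0.4364, 0.0127, 0.0228]
orientation: [0.0, 0.01, 1.0, -0.0]
wrist_force: [-0.5, -0.5, -1.5]
grip_width: 0.0674
gripper_force: 30.0
```

```bash
python3 -m pendant '[[[0,0,0,0,0,0.003,-1],[0,0,0,0,0,0,-1],[0,0,0,0,0,0.003,-1],[0,0,0,0,0,0,-1],[0,0,0,0,0,0,-1],[0,0,0,0,0,0,-1],[0,0,0,0,0,0,-1],[0,0,0,0,0,0,-1]]]'
```

```text
time: 25.55
tcp_pos: [0.4364, 0.0127, 0.0222]
orientation: [0.0, 0.01, 1.0, 0.0]
wrist_force: [-1.6, -0.2, 6.6]
grip_width: 0.0675
gripper_force: 30.0
```

```bash
python3 -m pendant '[[[0,0,0,0,0,0.003,-1],[0,0,0,0,0,0,-1],[0,0,0,0,0,0,-1],[0,0,0,0,0,0,-1],[0,0,0,0,0,0,-1],[0,0,0,0,0,0,-1],[0,0,0,0,0,0,-1],[0,0,0,0,0,0,-1]]]'
```

```text
time: 26.55
tcp_pos: [0.4365, 0.0127, 0.0222]
orientation: [0.0, 0.01, 1.0, -0.0]
wrist_force: [-3.2, -0.6, 13.6]
grip_width: 0.0677
gripper_force: 30.0
```

```bash
python3 -m pendant '[[[0,0,0,0,0,-0.004,-1],[0,0,0,0,0,0,-1],[0,0,0,0,0,0,0.6],[0,0,0,0,0,0,0.8],[0,0,0,0,0,0,1],[0,0,0,0,0,0,1],[0,0,0,0,0,0,1],[0,0,0,0,0,0,1]]]'
python3 -m pendant '[[[0,0,0,0,0,-0.02,1],[0,0,0,0,0,-0.05,1],[0,0,0,0,0,-0.12,1],[0,0,0,0,0,-0.2,1],[0,0,0,0,0,-0.3,1],[0,0,0,0,0,-0.3,1],[0,0,0,0,0,-0.2,1],[0,0,0,0,0,-0.1,1]]]'
python3 -m pendant '[[[0,0,0,0,0.05,0,1],[0,0,0,0,0.2,0,1],[0,0,0,0,0.35,0,1],[0,0,0,0,0.35,0,1],[0,0,0,0,0.35,0,1],[0,0,0,0,0.3,0,1],[0,0,0,0,0.2,0,1],[0,0,0,0,0.05,0,1]]]'
python3 - <<'E'
from h import *
a=eyes.snapshot("top")[140:320,230:520]; b=eyes.snapshot("scene")[190:380,180:470]
g=np.hstack([cv2.resize(x,(400,270),interpolation=cv2.INTER_CUBIC) for x in (a,b)]); cv2.imwrite("pics/end.png",g[:,:,::-1])
E
```

```text
time: 27.55
tcp_pos: [0.4364, 0.0127, 0.0221]
orientation: [0.0, 0.01, 1.0, -0.0]
wrist_force: [0.2, -0.2, 0.7]
grip_width: 0.0876
gripper_force: 0.0
time: 28.55
tcp_pos: [0.4369, 0.0127, 0.2176]
orientation: [0.002, 0.01, 1.0, 0.0]
wrist_force: [-0.3, -0.6, -0.2]
grip_width: 0.0881
gripper_force: 0.0
time: 29.55
tcp_pos: [0.441, 0.2915, 0.2137]
orientation: [-0.001, 0.009, 1.0, -0.001]
wrist_force: [0.1, -0.2, -0.4]
grip_width: 0.0877
gripper_force: 0.0
```

View pics/end.png

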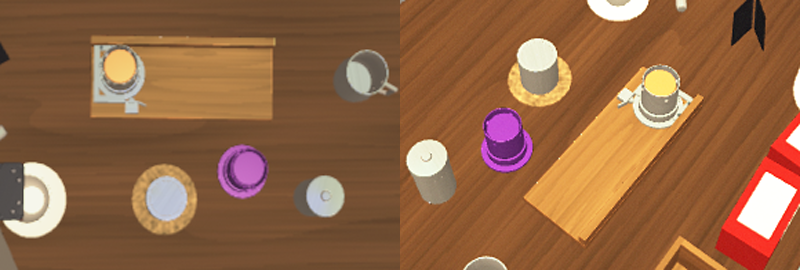

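The end view shows the open tin at the holder's stop at (122,72), the lid upright in the middle of the cork at (166,198), and the bystanders unmoved.

```bash
python3 -c "
from rig import manip
print(manip.job_done())"
```

```text
the job is handed in; nothing more can be done
None
```

The tin was slid home against the end stop with about 20 N of push; its lid was drawn off and set mouth down on the middle of the near coaster, the last camera view showed nothing else moved, and I handed the job in at about 30 s (no verdict came back).

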